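Take up the slack of a centrifuge brake at its star wheel

TASK

The rotor brake of the opened bench centrifuge has gone slack. Take the adjusting tool out of its stand, reach down through the narrow slot in the deck and push the star wheel round towards the bowl, one tooth at a time, until the brake shoe bears snugly on the drum; stop as soon as the wheel goes firm and do not force it. Then stand the tool back in its stand, and leave everything else as it is.

Things in the scene. Friction and masses are not known exactly. Their poses are not given: they have to be found in the camera images.
- centrifuge: Fixed bench centrifuge base, 280 x 240 x 130 mm high, lid and rotor off. Origin at the centre of its underside; z up, x from its front (slot side) to the back. A round bowl, 150 mm wide, opens in the deck, its centre 45 mm along +x; in it stands a steel brake drum about 84 mm across (its exact place varies by 2 mm).
- slot (a point): Centre of the access slot in the upper face of the deck, 130 mm above the bench, 85 mm in front of the centrifuge's origin, same axes. The slot is 44 mm long along x, 14 mm wide along y; the deck is 12 mm thick. Straight under it, 46 mm below the deck face, is the star wheel's axle (along y). A tooth at the top reaches to 16 mm below the deck face.
- star_wheel: Steel star wheel under the slot; origin on its axle, about which it starts at any angle. 8 teeth, tip radius 30 mm, root 19 mm, 5 mm thick, round-tipped, 16 mm broad; pitch at the top 21 mm. Pushing a tooth along the slot's +x (to the bowl) tightens. It turns stiffly and stays where left: about 4 N at a tooth, rising over a few mm to 7 N and more once the shoe bears on the drum.
- brake_shoe: Flat brake shoe 50 mm wide, 30 mm high, in the bowl; origin in its lining face. Moves along the centrifuge's +x to the drum, 4 mm per tooth; starts 4 to 11 mm clear, so one to three teeth are needed. Springy lining: snug is a lasting push of 3 to 25 N, which the stiff wheel holds by itself. 8 N on a tooth gives about 23 N, 12 N about 45 N; over 80 N is forcing it.
- adjuster_grip (a point): Centre of the square handle of the adjusting tool, 22 x 22 mm and 58 mm tall; the tool stands upright with the handle up, total height 103 mm, 0.12 kg. The point's z points up the handle; its x is the thin direction of the blade, which must lie along the slot.
- adjuster_tip (a point): Lower end of the tool's straight steel blade, on the tool's axis, 74 mm below the handle's centre. The blade is 5 mm thick (x) by 8 mm wide (y), with a rounded end, and sticks out 45 mm below the handle.
- tool_stand: Fixed plastic block 70 x 70 x 60 mm high, origin at the centre of its underside, with one rectangular hole through its middle.
- tool_stand_hole0 (a point): Centre of the mouth of the stand's hole, in its top face 60 mm above the bench. The hole is 11 mm (stand x) by 14 mm (stand y), chamfered 2 mm, for the blade with its x along the stand's x, either way round. The handle's underside rests on the block: handle centre 29 mm above this point, tip 45 mm below.
- tube_rack: Fixed tube rack 70 x 70 x 60 mm, origin at the centre of its underside; it may stand on either side of the centrifuge, the tool stand on the other.
- rotor: Loose dark rotor disc 110 mm across and 54 mm high with its hub, on the bench; leave alone.
- beaker: Loose glass beaker 68 mm across, 85 mm high, behind; leave alone.
- reagent: Loose amber bottle 64 mm across, 130 mm high, behind; leave alone.
- screwdriver: Loose screwdriver lying in front of the centrifuge; leave alone.
- dish: Loose clear dish 90 mm across, 16 mm high, in front; leave alone.
- rotor_nut: Loose aluminium rotor nut 22 mm across, 15 mm high, standing on the centrifuge's deck near one side of the bowl; leave alone.

How it is judged (in metres and radians):
On the way, in this order (a step that is already met when the one before it is completed fails the run):
1. the tool is drawn out of its stand and its blade is down through the slot, among the teeth (z of adjuster_tip in the frame of slot below -0.014 m and x of adjuster_tip in the frame of slot between -0.024 and 0.024 m and horizontal distance between adjuster_tip and slot below 0.026 m), for 0.1 s.
2. the star wheel has been pushed round until the shoe bears on the drum (contact force between brake_shoe and anything else above 3 N), for 0.2 s.
At the end, for the whole second after the job is handed in: the brake shoe bears on the drum with a lasting 3 to 40 N; the tool stands at rest upright (within 7 degrees) and fully down in its stand (handle centre within 8 mm of the hole's axis and 25 to 33 mm above the mouth) (contact force between brake_shoe and anything else between 3 and 40 N and horizontal distance between adjuster_grip and tool_stand_hole0 below 0.008 m and z of adjuster_grip in the frame of tool_stand_hole0 between 0.025 and 0.033 m and angle between adjuster_grip's own z axis and vertical below 0.12 rad and linear speed of adjuster below 0.02 m/s); the robot touches nothing.
It fails at once if the shoe is forced onto the drum (over 80 N) (contact force between brake_shoe and brake_drum above 80 N).
It fails at once if the tool is jabbed or forced against the star wheel (over 40 N) (contact force between adjuster and star_wheel above 40 N).
It fails at once if the fingers or the tool push on the shoe itself, or the fingers on the star wheel (contact force between any of brake_shoe, star_wheel and the fingers above 1 N or contact force between brake_shoe and the arm above 1 N or contact force between brake_shoe and adjuster above 1 N).
It fails at once if another loose thing is disturbed (moved by more than 20 mm) (distance of any of rotor, beaker, reagent, screwdriver, dish, rotor_nut from where it was at the start of the episode above 0.02 m).
It also fails if it takes over 72 s, if anything falls off the work surface, if the arm or the gripper's body presses on something with over 40 N, if the wrist force passes 120 N, or if a joint passes its speed limit or range.

ROBOT

A 6-joint arm with a two-finger parallel gripper is mounted at the origin on the work surface. World frame = base frame: x ahead of the robot, y to its left, z up, the work surface at z = 0. Lengths are in m, angles in degrees, forces in N, time in s.
With the tool pointing down it reaches from about 0.35 to 0.875 m from the base axis. Payload 4.2 kg.
Tool frame: the origin (TCP) lies between the finger pads; the fingertips stand 11 mm ahead of it and the grasp point (between the pads) lies 8 mm behind it; z points along the fingers, y is the direction in which the jaws open and shut (so a half turn about z gives the same grasp; the last joint's range is limited). The gripper opens to 87 mm and grips with 3 to 60 N. Pads are 19 mm wide; open, the fingers measure 117 mm over their backs; the gripper's body (75 mm by 190 mm) begins 51 mm behind the grasp point.
Start: joints at [-61.501, 22.042, 0.453, 0, -68.411, -14.817], TCP at [0.148, -0.607, 0.234] pointing down, gripper open.
Joint ranges: [-179.83, 179.83], [-69.29, 118.12], [-61.27, 80.66], [-181.25, 117.63], [-171.15, -9.14], [-177.46, 177.46]. Speed limits (degrees/s): [159.86, 159.86, 180, 180, 180, 180].

INTERFACE

Orientations are given as a 3x3 rotation matrix whose columns are the frame's x, y, z axes.
In Python, from station import sense, capture, get_calibration, finish_job, search_frame, cut_out gives the robot as it stands.
- The arm moves only by the tool arm_command, never from a script. Its argument "rows" is a list of rows, each an object with "fingers": the opening in per cent of the stroke, from 0 (shut) to 100 (fully open); "travel": the shift along the tool's x, y, z in cm, a list of three; "roll": the turn about the tool's z in degrees. A call has 1 to 10 rows; each row is the pose to reach, as a shift and turn from the pose commanded when the call began, along the tool's axes at that moment; what a row does not reach only later rows make up. A row lasts 1/10 s, in which the tool goes at most 50 mm and 8.59 degrees, less where a joint would pass 70% of its speed; a pose out of reach is approached as far as the arm can. A call with a gripper value outside its range is refused whole. The fingers move at their own pace and stop on an object; the grip force is fixed at half the most. Time passes only in rows, so rows that repeat a pose let the fingers close. It gives the time, the measured TCP pose, the force and the opening at its end, in the units of the state.
- sense(): the state, without advancing time (a new reading comes with each control period).
- capture(name): name is "side" or "top"; returns (picture, depth): 384x512x3 uint8, red, green, blue; 384x512 float32, m along the optical axis (not along the pixel's ray), 0 where there is no reading.
- get_calibration(name): a dict with "fov_y" (degrees; the focal length in pixels is half the picture's height over the tangent of half this angle, whatever the lens; pixels are square), "cx", "cy" (the principal point, pixels), "origin" and "attitude" of the camera in the world. Camera axes: x right, y down, z forward; pixel columns grow to the right and rows downward; lengths in m; the calibration is good to about 2 mm. A picture is of the moment at which its call begins. get_calibration takes no time and is no camera call.
- finish_job(): hands the job in, once; it reports no verdict.
Trained networks look in the newest picture that a camera, given by its name, has taken for a name from the list of things; names that differ only in an ending like _2 or _b are one class to them, and where a whole thing is asked for, a point or a joint stands for the part that bears it (a point fixed in the world has none). Each returns a list of dicts, best first, with "p" (0 to 1); they miss things now and then, are a little off and sometimes report something else, mostly with a low value. They report only what shows in the picture. A call takes as long as a camera call.
- search_frame(camera, label): "position" ([x, y, z] in m, in world coordinates, good to about 4 mm: the middle of the surface that is visible of it).
- cut_out(camera, label): "mask" (384x512 bool, what is visible of it).
The state is a dict: "time_s": time; "joints": joint angles; "joint_velocities": joint speeds; "effort": joint torques, N m; "tcp_pos": TCP position; "ee_rot": TCP orientation; "wrist_force": force on the tool from outside, world axes, zero at the start; "moment": the same for the moment, N m; "gripper_width": opening from 0.0 (shut) to 1.0 (fully open).
Only numpy, scipy, OpenCV 4.12 (cv2) and the standard library are available. Lean on these libraries where they do the work, as an engineer would, in place of code of your own. Each camera call takes 0.05 s, during which the arm holds its last target. There are 200 camera calls.

## Working session

There is one attempt and no reset: what is moved stays moved. The work goes in short steps, Python scripts to look and compute and a tool call to move; the robot and the scene stay as the last step left them, time stands still between calls to the robot, and variables do not carry over. Pictures are saved under pics/ and viewed, about 8 in all and at most 12, crops included, and the job is handed in when it is done.

Besides the shell and the picture viewer there is one more tool, called after "Call:" as a command line: name --argument value ..., lists and objects as JSON in quotes. arm_command: Moves the arm, as the interface text tells. Its arguments: {"type":"object","properties":{"rows":{"type":"array","items":{"type":"object","properties":{"fingers":{"type":"number"},"travel":{"type":"array","items":{"type":"number"}},"roll":{"type":"number"}}}}},"required":["rows"]}

```bash
mkdir -p pics
cat > h.py <<'E'
import numpy as np, cv2
from station import *
def cal(n):
    c=get_calibration(n); f=192/np.tan(np.radians(c['fov_y'])/2)
    return f,c['cx'],c['cy'],np.array(c['origin']),np.array(c['attitude'])
def cloud(n,d):
    f,cx,cy,o,R=cal(n); v,u=np.mgrid[:384,:512]
    P=np.stack([(u-cx)/f*d,(v-cy)/f*d,d],-1)@R.T+o
    P[d<=0]=np.nan
    return P
def proj(n,p):
    f,cx,cy,o,R=cal(n); q=(np.asarray(p)-o)@R
    return np.array([f*q[...,0]/q[...,2]+cx,f*q[...,1]/q[...,2]+cy]).T
def save(name,im,s=1.5): cv2.imwrite('pics/'+name,cv2.resize(im[...,::-1],None,fx=s,fy=s,interpolation=cv2.INTER_CUBIC))
E
python3 - <<'E'
from h import *
for n in('top','side'):
    im,d=capture(n); np.savez(f'{n}0.npz',im=im,d=d); save(f'{n}0.png',im); print(n,cal(n))
    for l in('centrifuge','star_wheel','slot','adjuster_grip','tool_stand','tool_stand_hole0','tube_rack','brake_shoe'):
        try: print(l,[(np.round(r['position'],4),round(r['p'],2)) for r in search_frame(n,l)[:2]])
        except Exception as e: print(l,e)
print(sense())
E
```

```text
top (np.float64(369.6804116998496), 256.9639237600624, 191.62719025130784, array([ 0.38120883, -0.08025899,  1.30460035]), array([[ 0.02388471, -0.9952121 ,  0.0947755 ],
       [-0.99970832, -0.02411608, -0.00129642],
       [ 0.00357582, -0.09471689, -0.99549783]]))
centrifuge [(array([0.5589, 0.0431, 0.1318]), 0.8), (array([ 0.4926, -0.298 ,  0.0471]), 0.53)]
star_wheel [(array([0.4936, 0.036 , 0.0991]), 0.5)]
slot [(array([0.5631, 0.0411, 0.1294]), 0.6)]
adjuster_grip []
tool_stand [(array([0.4617, 0.2862, 0.0609]), 0.63)]
tool_stand_hole0 [(array([0.461 , 0.2825, 0.0586]), 0.69)]
tube_rack [(array([ 0.4893, -0.2956,  0.047 ]), 0.91)]
brake_shoe [(array([0.5633, 0.0349, 0.0991]), 0.5)]
side (np.float64(438.2957152401335), 254.3188036463418, 190.3286666657746, array([-0.1396713 ,  0.58352143,  0.98952217]), array([[-0.73054843, -0.46374223,  0.50124059],
       [-0.68266575,  0.51353258, -0.51985744],
       [-0.01632352, -0.72196082, -0.69174136]]))
centrifuge [(array([0.5234, 0.0701, 0.1247]), 0.84)]
star_wheel []
slot [(array([0.5245, 0.0706, 0.1226]), 0.65)]
adjuster_grip [(ar
[... 312 characters left out ...]
57e-04,
       -6.84135443e+01, -1.48163765e+01]), 'joint_velocities': array([-0.0621981 , -0.0599485 ,  0.01434712, -0.14573627, -0.02440969,
        0.01239443]), 'effort': array([-7.94486618e-05, -3.90458715e+01,  1.87626261e+01,  4.22441036e+00,
        1.54810835e-02, -1.43338798e-05]), 'tcp_pos': array([ 0.14785082, -0.60722965,  0.23356853]), 'ee_rot': array([[-9.71618746e-01, -2.36552347e-01, -1.73901070e-05],
       [-2.36552348e-01,  9.71618746e-01,  8.19634359e-06],
       [ 1.49576897e-05,  1.20773917e-05, -1.00000000e+00]]), 'wrist_force': array([-0.07327569,  0.96827141,  1.41005181]), 'moment': array([ 0.00953904, -0.00842873,  0.00674453]), 'gripper_width': 1.003348259208278}
```

View pics/top0.png

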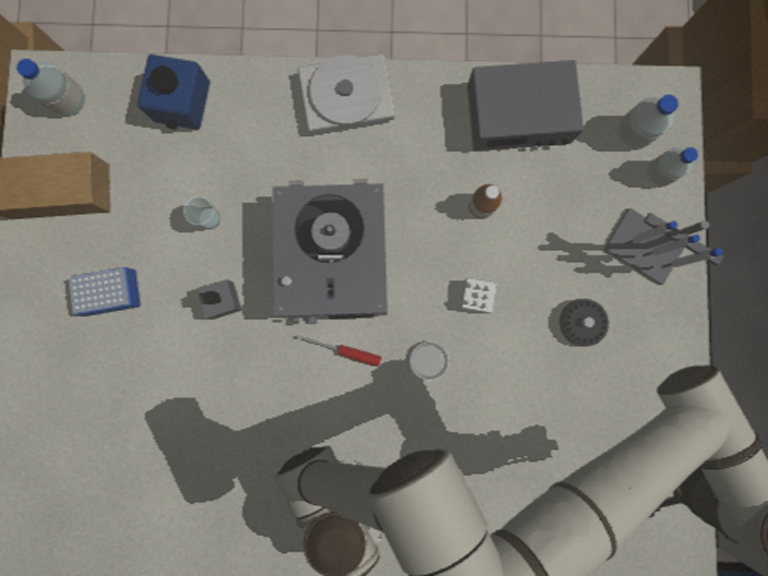

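View pics/side0.png

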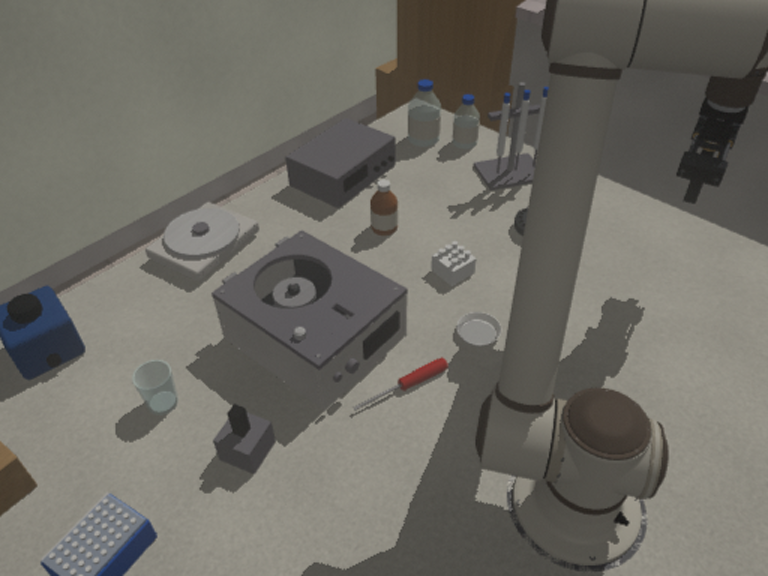

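The top view shows the centrifuge deck with the slot at about (331,288) and the stand with the dark handle at (214,299). In the side view the handle is at (238,418). Next I'll fit the geometry from depth.

```bash
cat > m.py <<'E'
from h import *
def rect(xy):
    r=cv2.minAreaRect((xy*1000).astype(np.float32)); return np.round(r[0],1),np.round(r[1],1),round(r[2],2)
for n in('top','side'):
    z=np.load(n+'0.npz'); P=cloud(n,z['d']); X,Y,Z=P[...,0],P[...,1],P[...,2]
    near=lambda x,y,r:(abs(X-x)<r)&(abs(Y-y)<r)
    dk=(abs(Z-.13)<.006)&near(.56,.04,.2); print(n,'deck z',np.nanmedian(Z[dk]),rect(P[dk][:,:2]))
    gray=z['im'].astype(int).sum(-1)
    # slot: below deck
    c=np.array([.483,.04])
    m=near(.485,.04,.04)&(Z<.118); print('slot low pts',m.sum(),rect(P[m][:,:2]) if m.sum()>4 else '')
    st=(abs(Z-.06)<.005)&near(.46,.285,.06); print('stand z',np.nanmedian(Z[st]),rect(P[st][:,:2]))
    hd=(Z>.075)&near(.46,.285,.06); print('handle',hd.sum(),np.nanmax(Z[hd]),rect(P[hd][:,:2]))
    ht=(Z>.111)&near(.46,.285,.06); print('handletop',ht.sum(),rect(P[ht][:,:2]) if ht.sum()>4 else '',np.nanmean(P[ht],0))
z=np.load('top0.npz')['im']
def crop(im,u,v,w): return cv2.resize(im[v-w:v+w,u-w:u+w],(380,380),interpolation=cv2.INTER_CUBIC)
s=np.load('side0.npz')['im']
a=np.hstack([crop(z,220,175,40),crop(z,142,198,22)])
save('crop1.png',a,1)
E
python3 m.py
```

```text
top deck z 0.1296221644654585 (array([580.4,  43.9]), array([292. , 240.9]), 3.21)
slot low pts 51 (array([491.3,  39.9]), array([39.9, 11.5]), 2.87)
stand z 0.060225367364065585 (array([466.7, 301.2]), array([70.4, 71.8]), 19.39)
handle 81 0.12366779623198276 (array([466.4, 300.3]), array([23.1, 22.2]), 13.78)
handletop 51 (array([466.7, 301.4]), array([22. , 21.8]), 21.47) [0.46649238 0.30080012 0.1177513 ]
side deck z 0.13016759805670874 (array([580.4,  39.2]), array([293.3, 245.1]), 3.01)
slot low pts 10 (array([496.2,  23.6]), array([35.5, 16.7]), 2.01)
stand z 0.06005861936252166 (array([467.2, 296.9]), array([72.8, 72.5]), 18.89)
handle 192 0.12273240843074962 (array([467. , 297.8]), array([24. , 23.4]), 20.46)
handletop 85 (array([467.1, 298.3]), array([23.6, 23.2]), 16.67) [0.46555833 0.2983045  0.11692227]
```

View pics/crop1.png

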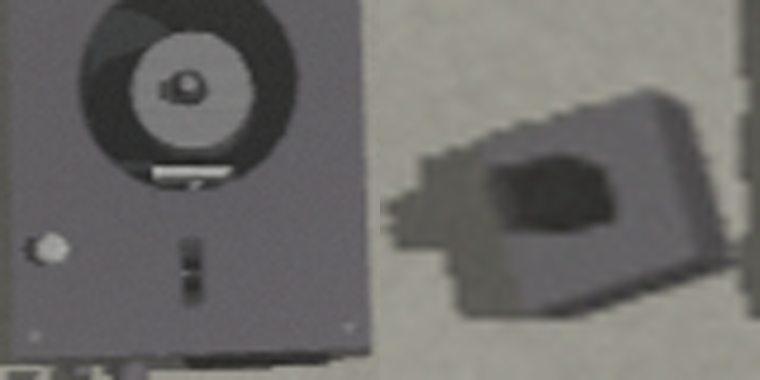

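Call:
arm_command --rows '[{"travel":[-4,3.7,-1],"roll":-8,"fingers":100},{"travel":[-8,7.4,-2],"roll":-16,"fingers":100},{"travel":[-12,11.1,-3],"roll":-24,"fingers":100},{"travel":[-16,14.8,-4],"roll":-32,"fingers":100},{"travel":[-20,18.5,-5],"roll":-40,"fingers":100},{"travel":[-24,22.2,-5],"roll":-48,"fingers":100},{"travel":[-28,25.9,-5],"roll":-56,"fingers":100},{"travel":[-32,29.6,-5],"roll":-64,"fingers":100},{"travel":[-36,33.3,-5],"roll":-72,"fingers":100},{"travel":[-40,37,-5],"roll":-80,"fingers":100}]'

```text
time_s: 1.9
tcp_pos: [0.4226, -0.1921, 0.2841]
ee_rot: [[0.07, -0.998, 0.001], [-0.998, -0.07, -0.0], [0.0, -0.001, -1.0]]
wrist_force: [1.4, -1.0, -0.3]
gripper_width: 1.0
```

```bash
cat >> h.py <<'E'
def to(x,y,z,yaw):
    "travel (cm) and roll (deg) to TCP x,y,z with jaw axis (tool y) at world yaw"
    s=sense(); R=np.array(s['ee_rot']); t=np.array(s['tcp_pos'])
    a=np.degrees(np.arctan2(R[1,1],R[0,1]))
    r=-((yaw-a+180)%360-180)
    print('t',round(s['time_s'],2),'tcp',t.round(4),'yaw',a.round(2),'q',np.round(s['joints'],1),'w',round(s['gripper_width'],3),'F',np.round(s['wrist_force'],2))
    print('travel',(R.T@(np.array([x,y,z])-t)*100).round(2),'roll',r.round(2))
E
python3 -c "
from h import *
to(.467,.299,.20,199.2)"
```

```text
t 1.9 tcp [ 0.4226 -0.1921  0.2841] yaw -175.97 q [ -4.3   4.  -16.1   0.  -69.9   8.3] w 1.0 F [ 1.44 -1.03 -0.3 ]
travel [-48.68  -7.87   8.4 ] roll -15.17
```

Call:
arm_command --rows '[{"travel":[-5,-0.5,0],"roll":-2,"fingers":100},{"travel":[-10,-1,0],"roll":-4,"fingers":100},{"travel":[-15,-1.5,0],"roll":-6,"fingers":100},{"travel":[-20,-2,0],"roll":-8,"fingers":100},{"travel":[-25,-2.5,0],"roll":-10,"fingers":100},{"travel":[-30,-3,2],"roll":-12,"fingers":100},{"travel":[-35,-3.6,4],"roll":-14,"fingers":100},{"travel":[-40,-4.2,6],"roll":-15.5,"fingers":100},{"travel":[-45.1,-4.7,8.4],"roll":-15.5,"fingers":100},{"travel":[-45.1,-4.7,8.4],"roll":-15.5,"fingers":100}]'

```text
time_s: 2.9
tcp_pos: [0.4391, 0.2618, 0.1975]
ee_rot: [[0.331, -0.944, -0.002], [-0.944, -0.331, -0.001], [0.001, 0.002, -1.0]]
wrist_force: [0.7, -0.2, 0.2]
gripper_width: 1.0
```

Call:
arm_command --rows '[{"travel":[0,0,0],"roll":0,"fingers":100},{"travel":[0,0,0],"roll":0,"fingers":100},{"travel":[0,0,0],"roll":0,"fingers":100}]'

```text
time_s: 3.2
tcp_pos: [0.44, 0.2581, 0.2003]
ee_rot: [[0.327, -0.945, 0.001], [-0.945, -0.327, 0.001], [-0.0, -0.001, -1.0]]
wrist_force: [0.1, 0.7, -0.0]
gripper_width: 0.997
```

```bash
python3 -c "
from h import *
to(.467,.299,.076,199.2)
for n in('top','side'):
    im,d=capture(n); np.savez(n+'1.npz',im=im,d=d)
im,d=capture('side'); 
u,v=proj('side',[.467,.299,.15]).astype(int);print(u,v)
save('side1.png',im[max(0,v-100):v+100,max(0,u-130):u+130],2.5)"
```

```text
t 3.2 tcp [0.44   0.2581 0.2003] yaw -160.89 q [ 48.7  12.5 -18.4   0.  -59.1 -29.5] w 0.997 F [ 0.14  0.72 -0.03]
travel [-2.98 -3.87 12.44] roll -0.09
154 266
```

View pics/side1.png

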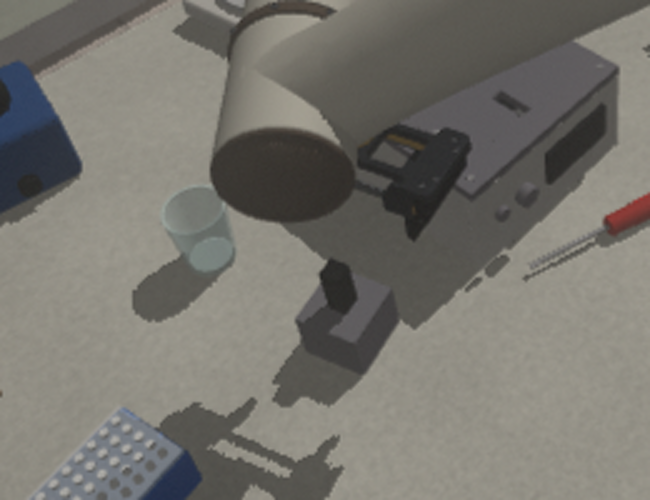

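The side view shows the gripper short of the stand, with the handle at crop position (338,285). I'll align with it and descend.

Call:
arm_command --rows '[{"travel":[-1.5,-2,2],"roll":0,"fingers":100},{"travel":[-3,-3.9,4],"roll":0,"fingers":100},{"travel":[-3,-3.9,4],"roll":0,"fingers":100},{"travel":[-3,-3.9,6],"roll":0,"fingers":100},{"travel":[-3,-3.9,8],"roll":0,"fingers":100},{"travel":[-3,-3.9,10],"roll":0,"fingers":100},{"travel":[-3,-3.9,11.5],"roll":0,"fingers":100},{"travel":[-3,-3.9,12.4],"roll":0,"fingers":100},{"travel":[-3,-3.9,12.4],"roll":0,"fingers":100},{"travel":[-3,-3.9,12.4],"roll":0,"fingers":100}]'

```text
time_s: 4.35
tcp_pos: [0.4673, 0.3002, 0.0764]
ee_rot: [[0.329, -0.944, 0.001], [-0.944, -0.329, 0.001], [-0.0, -0.001, -1.0]]
wrist_force: [0.0, 0.0, -0.1]
gripper_width: 1.001
```

```bash
python3 -c "
from h import *
to(.467,.299,.076,199.2)
im,d=capture('side'); 
u,v=proj('side',[.467,.299,.1]).astype(int);print(u,v)
save('side2.png',im[max(0,v-70):v+70,max(0,u-80):u+80],4)"
```

```text
t 4.35 tcp [0.4673 0.3002 0.0764] yaw -160.82 q [ 49.5  24.8 -20.9   0.  -44.3 -30.3] w 1.001 F [ 0.01  0.05 -0.06]
travel [0.11 0.07 0.04] roll -0.02
158 278
```

View pics/side2.png

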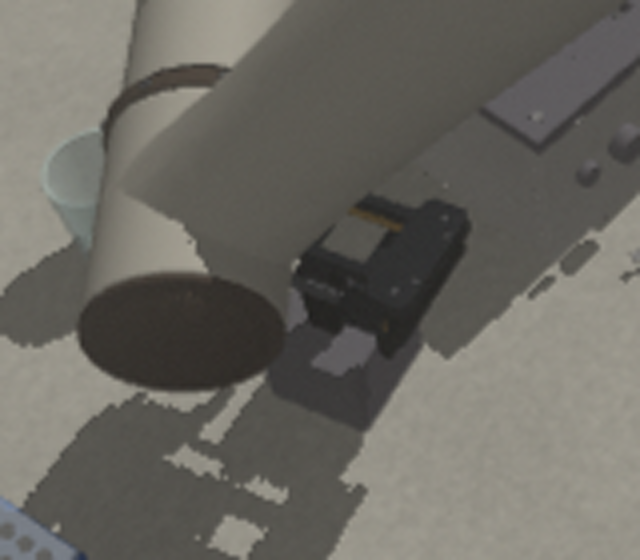

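The gripper straddles the handle above the block, centred near (370,300). I'll close it.

Call:
arm_command --rows '[{"travel":[0,0,0],"roll":0,"fingers":0},{"travel":[0,0,0],"roll":0,"fingers":0},{"travel":[0,0,0],"roll":0,"fingers":0},{"travel":[0,0,0],"roll":0,"fingers":0},{"travel":[0,0,0],"roll":0,"fingers":0},{"travel":[0,0,0],"roll":0,"fingers":0},{"travel":[0,0,0],"roll":0,"fingers":0},{"travel":[0,0,0],"roll":0,"fingers":0},{"travel":[0,0,0],"roll":0,"fingers":0},{"travel":[0,0,0],"roll":0,"fingers":0}]'

```text
time_s: 5.4
tcp_pos: [0.4667, 0.3002, 0.0754]
ee_rot: [[0.329, -0.944, -0.0], [-0.944, -0.329, -0.0], [0.0, 0.0, -1.0]]
wrist_force: [-0.4, -0.2, -0.0]
gripper_width: 0.25
```

```bash
python3 -c "
from h import *
to(.467,.299,.2,199.2)"
```

```text
t 5.4 tcp [0.4667 0.3002 0.0754] yaw -160.82 q [ 49.5  24.8 -20.9  -0.  -44.2 -30.3] w 0.25 F [-0.43 -0.21 -0.03]
travel [  0.12   0.02 -12.46] roll -0.02
```

Call:
arm_command --rows '[{"travel":[0,0,-0.5],"roll":0,"fingers":0},{"travel":[0,0,-1.5],"roll":0,"fingers":0},{"travel":[0,0,-3],"roll":0,"fingers":0},{"travel":[0,0,-5],"roll":0,"fingers":0},{"travel":[0,0,-7],"roll":0,"fingers":0},{"travel":[0,0,-9],"roll":0,"fingers":0},{"travel":[0,0,-11],"roll":0,"fingers":0},{"travel":[0,0,-12.5],"roll":0,"fingers":0},{"travel":[0,0,-12.5],"roll":0,"fingers":0},{"travel":[0,0,-12.5],"roll":0,"fingers":0}]'

```text
time_s: 6.4
tcp_pos: [0.4665, 0.3001, 0.2006]
ee_rot: [[0.328, -0.945, -0.0], [-0.945, -0.328, 0.001], [-0.001, -0.0, -1.0]]
wrist_force: [0.3, -0.7, -1.3]
gripper_width: 0.253
```

```bash
python3 -c "
from h import *
to(.4668,.3002,.2,199.2)
im,d=capture('side'); np.savez('side3.npz',im=im,d=d)
u,v=proj('side',[.467,.299,.13]).astype(int);print(u,v)
save('side3.png',im[max(0,v-50):v+50,max(0,u-60):u+60],6)
P=cloud('side',d); 
for z0 in (.145,.155,.165,.175):
    m=(abs(P[...,2]-z0)<.005)&(np.hypot(P[...,0]-.467,P[...,1]-.299)<.03)
    print(z0,m.sum(),P[m].mean(0) if m.sum() else '')
    print((( P[m][:,:2]-[.4668,.3002])@np.array([[.944,-.329],[.329,.944]])*1000).round(1).tolist()[:30])
"
```

```text
t 6.4 tcp [0.4665 0.3001 0.2006] yaw -160.83 q [ 49.5  16.7 -12.4  -0.  -60.8 -30.3] w 0.253 F [ 0.32 -0.65 -1.28]
travel [ 0.   -0.04  0.06] roll -0.03
155 271
0.145 8 [0.46594989 0.29785215 0.14499976]
[[-1.9, -4.3], [-1.4, -7.9], [-1.7, -0.6], [-3.3, -2.1], [0.7, 1.0], [-2.3, 0.9], [-2.2, -2.3], [-0.4, -0.1]]
0.155 11 [0.46547752 0.29857682 0.15509447]
[[-2.4, -6.4], [-1.8, -3.2], [-3.1, -5.0], [1.5, 0.6], [-2.7, 1.7], [-4.0, -0.1], [-2.0, -5.2], [1.7, 1.3], [-1.9, 1.7], [-3.4, 0.2], [-1.5, 2.3]]
0.165 9 [0.46604584 0.29991519 0.16440376]
[[0.6, 1.8], [-0.9, 0.3], [-2.3, -1.3], [2.9, 0.5], [-0.6, 0.9], [-2.8, -0.0], [-2.9, -3.0], [0.5, 0.7], [-1.9, -0.0]]
0.175 1 [0.46588267 0.30185902 0.17367125]
[[-0.3, 1.9]]
```

View pics/side3.png

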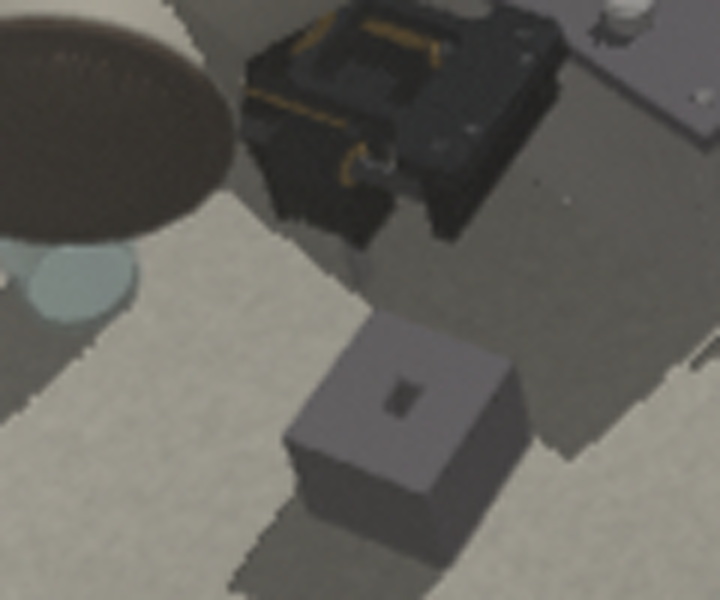

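The hole shows at (403,398) in the crop, and looks longer along the stand's y at yaw 19°. I'll confirm that by rectifying the stand top, which also gives the hole's centre.

```bash
python3 -c "
from h import *
z=np.load('side3.npz'); im,d=z['im'],z['d']; P=cloud('side',d)
m=(abs(P[...,2]-.06)<.004)&(np.hypot(P[...,0]-.467,P[...,1]-.299)<.06)
print('stand',[np.round(a,2) for a in cv2.minAreaRect((P[m][:,:2]*1000).astype(np.float32))])
def rectify(im,c,yaw,zz,half):
    a=np.radians(yaw); g=np.arange(-half,half,.0005); A,B=np.meshgrid(g,g,indexing='ij')
    W=np.stack([c[0]+A*np.cos(a)-B*np.sin(a),c[1]+A*np.sin(a)+B*np.cos(a),0*A+zz],-1)
    uv=proj('side',W.reshape(-1,3)).astype(np.float32).reshape(*A.shape,2) if 0 else proj('side',W.reshape(-1,3)).reshape(*A.shape,2).astype(np.float32)
    return cv2.remap(cv2.cvtColor(im,cv2.COLOR_RGB2GRAY),uv[...,0],uv[...,1],cv2.INTER_LINEAR),g
r,g=rectify(im,(.4668,.2975),19.2,.06,.015)
print('profile along x',np.round(r[:,22:38].mean(1))[::3]); print('along y',np.round(r[22:38].mean(0))[::3])
w=np.clip(85-r.astype(float),0,None); print('std',w.sum(), [(np.sqrt(np.average((g-np.average(g,weights=k))**2,weights=k))*1e3).round(2) for k in (w.sum(1),w.sum(0))],[np.average(g,weights=k)*1e3 for k in (w.sum(1),w.sum(0))])
"
```

```text
stand [array([467.39, 296.8 ]), array([72.28, 71.65]), np.float64(18.93)]
profile along x [95. 95. 95. 96. 95. 92. 83. 73. 66. 63. 62. 63. 65. 71. 80. 89. 93. 95.
 96. 96.]
along y [95. 94. 92. 85. 76. 68. 65. 64. 64. 64. 64. 64. 65. 69. 77. 87. 94. 96.
 96. 96.]
std 12012.0 [np.float64(3.02), np.float64(4.23)] [np.float64(0.2649433899434041), np.float64(-1.7777222777222652)]
```

```bash
python3 -c "
from h import *
for n in('top','side'):
    P=cloud(n,np.load(n+'0.npz')['d']); X,Y,Z=np.moveaxis(P,-1,0)
    m=(abs(Z-.13)<.005)&(abs(X-.56)<.2)&(abs(Y-.04)<.2); q=P[m][:,:2]
    for yaw in(3.1,):
        a=np.radians(yaw); R=np.array([[np.cos(a),-np.sin(a)],[np.sin(a),np.cos(a)]]); c=q@R
        ys=[c[abs(c[:,0]-x)<.004][:,1] for x in np.arange(.48,.7,.01)]
        lo,hi=np.median([k.min() for k in ys]),np.median([k.max() for k in ys])
        fx=np.median([c[abs(c[:,1]-y)<.004][:,0].min() for y in np.linspace(lo+.02,hi-.02,20)])
        bx=np.median([c[abs(c[:,1]-y)<.004][:,0].max() for y in np.linspace(lo+.02,hi-.02,20)])
        print(n,'width',hi-lo,'front',fx,'back',bx,'slot',R@np.array([(fx+bx)/2-.085,(lo+hi)/2]))
    # slope of the sides
    for s in (0,1):
        xs=np.arange(.48,.68,.005); e=[q[abs(q[:,0]-x)<.004][:,1] for x in xs]; e=[k.max() if s else k.min() for k in e]
        print('side yaw',np.degrees(np.arctan(np.polyfit(xs,e,1)[0])))
"
```

```text
top width 0.23710881636044923 front 0.437250888695563 back 0.7158297162542702 slot [0.49017577 0.03849604]
side yaw 2.978083971066502
side yaw 3.0845852111166794
side width 0.24027918238447174 front 0.43627732843704936 back 0.7174835835007689 slot [0.4907336  0.03448592]
side yaw 3.7110851096211226
side yaw 3.11057639669791
```

```bash
cat > slot.py <<'E'
from h import *
def prof(n,d,im,c,yaw=3.1):
    P=cloud(n,d); a=np.radians(yaw); R=np.array([[np.cos(a),-np.sin(a)],[np.sin(a),np.cos(a)]])
    q=(P[...,:2]-c)@R*1000; z=P[...,2]*1000-130
    m=(abs(q[...,0])<30)&(abs(q[...,1])<12)&(z<-6)
    o=np.column_stack([q[m],z[m],im[m].mean(1)]); return o[o[:,0].argsort()]
if __name__=='__main__':
    np.set_printoptions(suppress=True,precision=1)
    for n,k in(('top','0'),('top','1'),('side','0')):
        try: f=np.load(n+k+'.npz')
        except: continue
        print(n,k); print(prof(n,f['d'],f['im'],np.array([.4902,.0385]) if n=='top' else np.array([.4907,.0345])))
E
python3 slot.py
python3 -c "
from h import *
to(.4903,.0383,.215,183.1)"
```

```text
top 0
[[-18.7   6.4 -20.3  83.7]
 [-18.7   0.2 -22.8  73. ]
 [-18.7   3.4 -22.1  72.7]
 [-18.5  -2.7 -26.3  73.7]
 [-15.2   0.4 -25.6  64.3]
 [-15.1   3.7 -26.2  67. ]
 [-15.   -2.5 -29.7  66.3]
 [-14.8   7.1 -27.9  82.3]
 [-11.8   0.5 -27.7  55.7]
 [-11.6   7.  -27.6  75.7]
 [-11.5  -2.4 -31.7  58.7]
 [ -8.7   0.3 -25.9  45.7]
 [ -8.3   3.8 -28.5  48. ]
 [ -8.3   7.  -28.2  73.7]
 [ -8.2  -2.4 -32.1  48. ]
 [ -5.5  -3.1 -25.3  48.3]
 [ -5.3   0.3 -26.3  49.7]
 [ -5.2   3.5 -26.5  51. ]
 [ -5.1   6.8 -26.7  76. ]
 [ -2.3  -3.2 -25.   58. ]
 [ -1.9   6.7 -26.3  79. ]
 [ -1.8   3.6 -28.3  60.7]
 [ -1.7   0.6 -30.3  57. ]
 [  0.2  -4.  -16.4  71. ]
 [  0.4   5.6 -16.2 105. ]
 [  0.5   2.6 -17.9  94.3]
 [  0.7  -0.4 -21.   69.7]
 [  3.   -4.5 -12.7  52.3]
 [  3.5  -0.9 -16.   53.7]
 [  4.7   3.4 -27.8  50.7]
 [  5.1   7.  -30.7  70.7]
 [  7.9   3.3 -26.9  46. ]
 [  8.    0.2 -29.   46.3]
 [  8.1  -2.9 -30.8  46.7]
 [  8.4   6.9 -30.3  70. ]
 [ 10.9  -3.4 -25.5  57.3]
 [ 11.6   0.4 -31.2  59. ]
 [ 11.7   3.7 -31.8  54.3]
 [ 11.9   7.  -32.2  69. ]
 [ 14.2  -0.3 -24.9  65.3]
 [ 14.7  -3.  
[... 1642 characters left out ...]
 20.8  -3.5 -26.7  70.7]
 [ 21.    3.  -26.7  71.7]
 [ 21.3   6.4 -28.1  73.7]
 [ 21.4   0.1 -30.5  72.7]]
side 0
[[-15.3  -6.8  -6.1  65. ]
 [-12.8  -9.1 -13.6  84.3]
 [-10.5  -7.7 -10.1  61.7]
 [ -5.6  -9.1 -10.5  61. ]
 [ -4.7  -6.1  -8.6  66. ]
 [ -0.5  -6.2 -15.4  73.3]
 [ -0.4  -6.9  -8.1  58. ]
 [ -0.1  -2.7 -12.9  76.7]
 [  7.9  -7.6 -10.1  56.3]
 [ 12.2  -8.2  -9.4  58. ]
 [ 15.6  -7.7 -11.3  54.3]
 [ 16.2  -8.6  -8.3  59.7]
 [ 20.9  -5.4  -8.9  50.7]
 [ 22.4  -7.2  -7.3  56.3]
 [ 22.8  -3.1 -12.3  57. ]
 [ 23.1  -3.8  -9.   54.7]]
t 6.45 tcp [0.4662 0.2998 0.1999] yaw -160.84 q [ 49.5  16.8 -12.4  -0.  -60.8 -30.3] w 0.252 F [ 0.47 -1.13 -0.83]
travel [25.49  6.31 -1.5 ] roll 16.06
```

Call:
arm_command --rows '[{"travel":[1,0.3,-2],"roll":0.7,"fingers":0},{"travel":[3,0.8,-4],"roll":2,"fingers":0},{"travel":[6,1.6,-4],"roll":4,"fingers":0},{"travel":[9.5,2.4,-4],"roll":6,"fingers":0},{"travel":[13,3.2,-4],"roll":8,"fingers":0},{"travel":[16.5,4,-4],"roll":10,"fingers":0},{"travel":[20,4.9,-4],"roll":12,"fingers":0},{"travel":[23,5.7,-4],"roll":14,"fingers":0},{"travel":[25,6.2,-4],"roll":16,"fingers":0},{"travel":[25.5,6.3,-4],"roll":16,"fingers":0}]'

```text
time_s: 7.45
tcp_pos: [0.4903, 0.0367, 0.2393]
ee_rot: [[0.053, -0.999, -0.003], [-0.999, -0.053, -0.001], [0.001, 0.003, -1.0]]
wrist_force: [0.1, 0.6, -1.8]
gripper_width: 0.252
```

Call:
arm_command --rows '[{"travel":[0,0,0],"roll":0,"fingers":0},{"travel":[0,0,0.5],"roll":0,"fingers":0},{"travel":[0,0,1],"roll":0,"fingers":0},{"travel":[0,0,1.6],"roll":0,"fingers":0},{"travel":[0,0,2.2],"roll":0,"fingers":0},{"travel":[0,0,2.5],"roll":0,"fingers":0},{"travel":[0,0,2.5],"roll":0,"fingers":0}]'

```text
time_s: 8.15
tcp_pos: [0.4907, 0.0387, 0.2148]
ee_rot: [[0.056, -0.998, -0.001], [-0.998, -0.056, -0.001], [0.0, 0.001, -1.0]]
wrist_force: [-0.1, 0.4, -1.8]
gripper_width: 0.252
```

```bash
python3 -c "
from h import *
a=np.radians(3.1); s=np.array([.4903,.0383]); e=s-.009*np.array([np.cos(a),np.sin(a)]); print(e)
to(e[0],e[1],.166+.0005,183.1)
im,d=capture('side'); np.savez('side4.npz',im=im,d=d)
P=cloud('side',d); t=np.array(sense()['tcp_pos'])
for dz in(-.05,-.04,-.03):
    m=(abs(P[...,2]-t[2]-dz)<.005)&(np.hypot(*(P[...,:2]-t[:2]).transpose(2,0,1))<.02); print(dz,m.sum(),(P[m].mean(0)-t).round(4))
u,v=proj('side',[.49,.038,.14]).astype(int);print(u,v)
save('side4.png',im[max(0,v-50):v+50,max(0,u-60):u+60],6)
"
```

```text
[0.48131317 0.03781329]
t 8.15 tcp [0.4907 0.0387 0.2148] yaw -176.8 q [ 23.5  10.  -19.3  -0.  -60.7 -20.3] w 0.252 F [-0.14  0.44 -1.79]
travel [0.04 0.94 4.83] roll 0.1
-0.05 8 [-0.0013 -0.0026 -0.0505]
-0.04 12 [-0.0007 -0.0018 -0.04  ]
-0.03 6 [-0.0012  0.0004 -0.03  ]
227 205
```

View pics/side4.png

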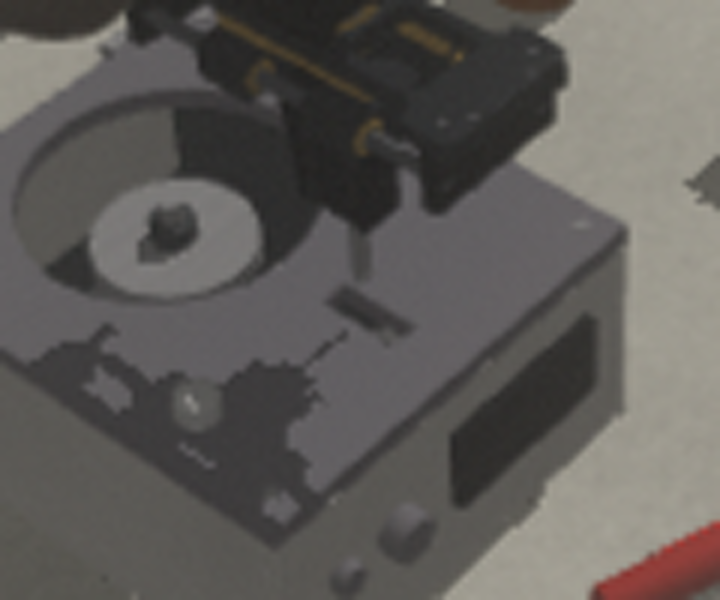

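The blade tip is at crop (361,282), right above the slot at (371,313). The offset between them agrees within 1 mm. I'll shift 9 mm to the front and lower it into the gap.

Call:
arm_command --rows '[{"travel":[0.05,0.4,0],"roll":0,"fingers":0},{"travel":[0.05,0.94,0],"roll":0,"fingers":0},{"travel":[0.05,0.94,0.8],"roll":0,"fingers":0},{"travel":[0.05,0.94,1.6],"roll":0,"fingers":0},{"travel":[0.05,0.94,2.1],"roll":0,"fingers":0},{"travel":[0.05,0.94,2.5],"roll":0,"fingers":0},{"travel":[0.05,0.94,2.9],"roll":0,"fingers":0},{"travel":[0.05,0.94,3.2],"roll":0,"fingers":0},{"travel":[0.05,0.94,3.5],"roll":0,"fingers":0},{"travel":[0.05,0.94,3.5],"roll":0,"fingers":0}]'

```text
time_s: 9.2
tcp_pos: [0.4815, 0.0376, 0.1801]
ee_rot: [[0.055, -0.998, -0.001], [-0.998, -0.055, -0.0], [0.0, 0.001, -1.0]]
wrist_force: [0.1, -0.5, -0.9]
gripper_width: 0.25
```

```bash
python3 -c "
from h import *
to(.4813,.0375,.1665,183.1)
for i in range(4):
    capture('side'); print(np.round(sense()['wrist_force'],2),np.round(sense()['moment'],3))"
```

```text
t 9.2 tcp [0.4815 0.0376 0.1801] yaw -176.82 q [ 23.8  11.1 -23.5  -0.  -55.5 -20.6] w 0.25 F [ 0.11 -0.53 -0.85]
travel [0.01 0.02 1.36] roll 0.08
[-0.09  0.1  -0.23] [0.049 0.095 0.029]
[-0.83  0.27 -0.61] [-0.016  0.089 -0.007]
[ 0.11  0.54 -0.86] [ 0.106  0.111 -0.034]
[ 0.15 -0.05 -1.19] [0.017 0.096 0.007]
```

Call:
arm_command --rows '[{"travel":[0,0,0.2],"roll":0,"fingers":0},{"travel":[0,0,0.4],"roll":0,"fingers":0},{"travel":[0,0,0.6],"roll":0,"fingers":0},{"travel":[0,0,0.8],"roll":0,"fingers":0},{"travel":[0,0,0.8],"roll":0,"fingers":0}]'

```text
time_s: 9.9
tcp_pos: [0.4815, 0.0376, 0.1721]
ee_rot: [[0.055, -0.998, -0.001], [-0.998, -0.055, -0.0], [0.0, 0.001, -1.0]]
wrist_force: [0.0, 0.1, -1.2]
gripper_width: 0.248
```

Call:
arm_command --rows '[{"travel":[0,0,0.1],"roll":0,"fingers":0},{"travel":[0,0,0.2],"roll":0,"fingers":0},{"travel":[0,0,0.3],"roll":0,"fingers":0},{"travel":[0,0,0.4],"roll":0,"fingers":0},{"travel":[0,0,0.5],"roll":0,"fingers":0},{"travel":[0,0,0.5],"roll":0,"fingers":0}]'

```text
time_s: 10.5
tcp_pos: [0.4816, 0.0376, 0.1673]
ee_rot: [[0.056, -0.998, -0.0], [-0.998, -0.056, -0.0], [0.0, 0.0, -1.0]]
wrist_force: [0.4, 0.7, -1.2]
gripper_width: 0.259
```

Call:
arm_command --rows '[{"travel":[0,-0.1,0],"roll":0,"fingers":0},{"travel":[0,-0.2,0],"roll":0,"fingers":0},{"travel":[0,-0.3,0],"roll":0,"fingers":0},{"travel":[0,-0.4,0],"roll":0,"fingers":0},{"travel":[0,-0.5,0],"roll":0,"fingers":0},{"travel":[0,-0.6,0],"roll":0,"fingers":0},{"travel":[0,-0.7,0],"roll":0,"fingers":0},{"travel":[0,-0.8,0],"roll":0,"fingers":0},{"travel":[0,-0.9,0],"roll":0,"fingers":0},{"travel":[0,-1,0],"roll":0,"fingers":0}]'

```text
time_s: 11.5
tcp_pos: [0.4909, 0.0379, 0.167]
ee_rot: [[0.055, -0.998, -0.002], [-0.998, -0.055, -0.001], [0.0, 0.002, -1.0]]
wrist_force: [-5.1, 1.1, 0.5]
gripper_width: 0.252
```

```bash
cat > f.py <<'E'
from h import *
F=[];M=[]
for i in range(5):
    capture('side'); s=sense(); F.append(s['wrist_force']); M.append(s['moment'])
a=np.radians(3.1); d=np.array([np.cos(a),np.sin(a),0]); t=np.array(s['tcp_pos'])
q=(t[:2]-[.4903,.0380]); print('t',round(s['time_s'],2),'slot x,y mm',(np.array([q@d[:2],-q[0]*d[1]+q[1]*d[0]])*1e3).round(1),'tip z',((t[2]-.0605-.13)*1e3).round(1),'w',round(s['gripper_width'],3))
print('push N',(-np.array(F)@d).round(1),'mean',(-np.mean(F,0)@d).round(2),'F',np.mean(F,0).round(2),'M',np.mean(M,0).round(3))
E
python3 f.py
```

```text
t 11.75 slot x,y mm [ 0.9 -0.1] tip z -23.4 w 0.252
push N [3.6 3.5 3.6 4.3 4. ] mean 3.8 F [-3.79 -0.3  -0.74] M [-0.003  1.529 -0.032]
```

Call:
arm_command --rows '[{"travel":[0,-0.1,0],"roll":0,"fingers":0},{"travel":[0,-0.2,0],"roll":0,"fingers":0},{"travel":[0,-0.3,0],"roll":0,"fingers":0},{"travel":[0,-0.4,0],"roll":0,"fingers":0},{"travel":[0,-0.5,0],"roll":0,"fingers":0},{"travel":[0,-0.6,0],"roll":0,"fingers":0},{"travel":[0,-0.7,0],"roll":0,"fingers":0},{"travel":[0,-0.8,0],"roll":0,"fingers":0},{"travel":[0,-0.9,0],"roll":0,"fingers":0},{"travel":[0,-1.1,0],"roll":0,"fingers":0}]'

```text
time_s: 12.75
tcp_pos: [0.5032, 0.0389, 0.1679]
ee_rot: [[0.056, -0.998, 0.001], [-0.998, -0.056, 0.0], [-0.0, -0.001, -1.0]]
wrist_force: [-4.7, -0.2, 0.2]
gripper_width: 0.251
```

```bash
python3 f.py
```

```text
t 13.0 slot x,y mm [14.   0.4] tip z -22.2 w 0.248
push N [2.9 1.7 2.1 2.  0.8] mean 1.9 F [-1.88 -0.4   0.02] M [-0.131  0.884 -0.01 ]
```

Call:
arm_command --rows '[{"travel":[0,0.1,-0.3],"roll":0,"fingers":0},{"travel":[0,0.2,-0.8],"roll":0,"fingers":0},{"travel":[0,0.2,-1.4],"roll":0,"fingers":0},{"travel":[0,0.2,-1.8],"roll":0,"fingers":0},{"travel":[0,0.8,-1.8],"roll":0,"fingers":0},{"travel":[0,1.4,-1.8],"roll":0,"fingers":0},{"travel":[0,2,-1.8],"roll":0,"fingers":0},{"travel":[0,2.5,-1.8],"roll":0,"fingers":0},{"travel":[0,2.5,-1.8],"roll":0,"fingers":0},{"travel":[0,2.5,-1.8],"roll":0,"fingers":0}]'

```text
time_s: 14.0
tcp_pos: [0.4777, 0.0375, 0.1856]
ee_rot: [[0.056, -0.998, 0.0], [-0.998, -0.056, 0.0], [-0.0, -0.0, -1.0]]
wrist_force: [0.1, -0.4, -0.9]
gripper_width: 0.25
```

```bash
python3 f.py
python3 - <<'E'
from h import *
im,d=capture('top'); np.savez('top5.npz',im=im,d=d)
im,d=capture('side'); np.savez('side5.npz',im=im,d=d)
P=cloud('side',d); t=np.array(sense()['tcp_pos'])
for dz in(-.035,-.025,-.02):
    m=(abs(P[...,2]-t[2]-dz)<.005)&(np.hypot(*(P[...,:2]-t[:2]).transpose(2,0,1))<.02); print(dz,m.sum(),(P[m].mean(0)-t).round(4))
u,v=proj('top',[.52,.04,.13]).astype(int)
a=cv2.resize(im[170:240,190:270],(480,420),interpolation=cv2.INTER_CUBIC)
tp=np.load('top5.npz')['im']; b=cv2.resize(tp[v-35:v+35,u-25:u+25],(300,420),interpolation=cv2.INTER_CUBIC)
save('c5.png',np.hstack([a,b]),1)
E
```

```text
t 14.25 slot x,y mm [-12.4   0.1] tip z -5.1 w 0.248
push N [-0.4 -0.5 -0.2  0.2 -1. ] mean -0.37 F [ 0.37  0.03 -1.27] M [0.034 0.089 0.005]
-0.035 6 [-0.0007 -0.0016 -0.0367]
-0.025 2 [ 0.0007  0.0012 -0.0255]
-0.02 1 [ 0.0015  0.0021 -0.0234]
```

View pics/c5.png

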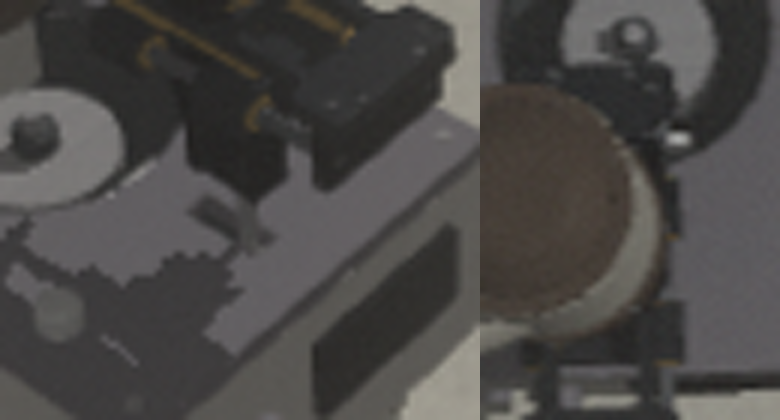

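The right crop shows the shoe's end at (678,140). On the left the blade sits in the slot at (250,228), still straight in the grip. Second entry now.

Call:
arm_command --rows '[{"travel":[0,0,0.3],"roll":0,"fingers":0},{"travel":[0,0,0.6],"roll":0,"fingers":0},{"travel":[0,0,0.8],"roll":0,"fingers":0},{"travel":[0,0,1],"roll":0,"fingers":0},{"travel":[0,0,1.2],"roll":0,"fingers":0},{"travel":[0,0,1.4],"roll":0,"fingers":0},{"travel":[0,0,1.6],"roll":0,"fingers":0},{"travel":[0,0,1.8],"roll":0,"fingers":0},{"travel":[0,0,1.9],"roll":0,"fingers":0},{"travel":[0,0,1.9],"roll":0,"fingers":0}]'

```text
time_s: 15.35
tcp_pos: [0.4776, 0.0374, 0.1663]
ee_rot: [[0.055, -0.998, -0.0], [-0.998, -0.055, -0.0], [0.0, 0.0, -1.0]]
wrist_force: [0.4, -0.0, -1.3]
gripper_width: 0.248
```

Call:
arm_command --rows '[{"travel":[0,-0.1,0],"roll":0,"fingers":0},{"travel":[0,-0.2,0],"roll":0,"fingers":0},{"travel":[0,-0.3,0],"roll":0,"fingers":0},{"travel":[0,-0.4,0],"roll":0,"fingers":0},{"travel":[0,-0.5,0],"roll":0,"fingers":0},{"travel":[0,-0.6,0],"roll":0,"fingers":0},{"travel":[0,-0.7,0],"roll":0,"fingers":0},{"travel":[0,-0.7,0],"roll":0,"fingers":0}]'

```text
time_s: 16.15
tcp_pos: [0.4841, 0.0374, 0.1662]
ee_rot: [[0.055, -0.998, -0.002], [-0.998, -0.055, -0.001], [0.001, 0.002, -1.0]]
wrist_force: [-4.2, -0.3, 1.8]
gripper_width: 0.256
```

```bash
python3 f.py
```

```text
t 16.4 slot x,y mm [-5.9 -0.2] tip z -24.2 w 0.247
push N [4.5 4.4 3.7 4.4 4.3] mean 4.25 F [-4.2  -1.17  0.99] M [-0.374  1.508 -0.025]
```

Call:
arm_command --rows '[{"travel":[0,-0.1,0],"roll":0,"fingers":0},{"travel":[0,-0.2,0],"roll":0,"fingers":0},{"travel":[0,-0.3,0],"roll":0,"fingers":0},{"travel":[0,-0.4,0],"roll":0,"fingers":0},{"travel":[0,-0.4,0],"roll":0,"fingers":0}]'

```text
time_s: 16.9
tcp_pos: [0.4889, 0.0379, 0.1664]
ee_rot: [[0.056, -0.998, 0.0], [-0.998, -0.056, -0.0], [0.0, -0.0, -1.0]]
wrist_force: [-4.0, -2.5, 0.7]
gripper_width: 0.251
```

```bash
python3 f.py
```

```text
t 17.15 slot x,y mm [-1.4  0.1] tip z -24.0 w 0.255
push N [3.8 3.1 2.7 3.9 3.3] mean 3.38 F [-3.26 -2.32  0.53] M [-0.77   1.241 -0.016]
```

Call:
arm_command --rows '[{"travel":[0.1,-0.1,0],"roll":0,"fingers":0},{"travel":[0.1,-0.2,0],"roll":0,"fingers":0},{"travel":[0.1,-0.3,0],"roll":0,"fingers":0},{"travel":[0.1,-0.3,0],"roll":0,"fingers":0}]'

```text
time_s: 17.55
tcp_pos: [0.4919, 0.0377, 0.1662]
ee_rot: [[0.055, -0.998, 0.0], [-0.998, -0.055, 0.001], [-0.001, -0.0, -1.0]]
wrist_force: [-3.3, 2.0, -0.7]
gripper_width: 0.251
```

```bash
python3 f.py
```

```text
t 17.8 slot x,y mm [ 1.6 -0.8] tip z -24.1 w 0.253
push N [4.1 4.7 4.3 3.7 3.8] mean 4.12 F [-4.22  1.69 -0.89] M [ 0.604  1.348 -0.025]
```

Call:
arm_command --rows '[{"travel":[0,-0.1,0],"roll":0,"fingers":0},{"travel":[0,-0.2,0],"roll":0,"fingers":0},{"travel":[0,-0.3,0],"roll":0,"fingers":0},{"travel":[0,-0.3,0],"roll":0,"fingers":0}]'

```text
time_s: 18.2
tcp_pos: [0.4942, 0.0372, 0.1661]
ee_rot: [[0.055, -0.998, -0.002], [-0.998, -0.055, -0.0], [0.0, 0.002, -1.0]]
wrist_force: [-4.7, 0.7, -0.8]
gripper_width: 0.25
```

```bash
python3 f.py
```

```text
t 18.45 slot x,y mm [ 3.9 -1.1] tip z -24.3 w 0.252
push N [3.4 4.4 5.  4.  4.2] mean 4.22 F [-4.25  0.42 -1.89] M [ 0.327  1.713 -0.02 ]
```

Call:
arm_command --rows '[{"travel":[0,-0.1,0],"roll":0,"fingers":0},{"travel":[0,-0.2,0],"roll":0,"fingers":0},{"travel":[0,-0.3,0],"roll":0,"fingers":0},{"travel":[0,-0.3,0],"roll":0,"fingers":0}]'

```text
time_s: 18.85
tcp_pos: [0.4969, 0.0371, 0.1662]
ee_rot: [[0.055, -0.998, -0.002], [-0.998, -0.055, -0.001], [0.001, 0.002, -1.0]]
wrist_force: [-5.6, 0.5, -1.9]
gripper_width: 0.251
```

```bash
python3 f.py
```

```text
t 19.1 slot x,y mm [ 6.6 -1.3] tip z -24.3 w 0.248
push N [5.8 6.1 5.8 5.6 5.4] mean 5.73 F [-5.73 -0.1  -1.73] M [ 0.032  2.152 -0.022]
```

Call:
arm_command --rows '[{"travel":[0,-0.05,0],"roll":0,"fingers":0},{"travel":[0,-0.1,0],"roll":0,"fingers":0},{"travel":[0,-0.15,0],"roll":0,"fingers":0},{"travel":[0,-0.15,0],"roll":0,"fingers":0}]'

```text
time_s: 19.5
tcp_pos: [0.4975, 0.0371, 0.166]
ee_rot: [[0.055, -0.998, -0.004], [-0.998, -0.055, -0.001], [0.001, 0.004, -1.0]]
wrist_force: [-6.4, 0.7, 0.1]
gripper_width: 0.255
```

```bash
python3 f.py
```

```text
t 19.75 slot x,y mm [ 7.2 -1.3] tip z -24.5 w 0.255
push N [6.9 8.1 7.3 7.4 8.1] mean 7.55 F [-7.59  0.55 -0.42] M [ 0.244  2.796 -0.036]
```

The wheel went firm: the push rose from 4.2 N to 7.5 N over the last 3 mm. I'll back off, lift out and head for the stand.

Call:
arm_command --rows '[{"travel":[0,0.2,0],"roll":0,"fingers":0},{"travel":[0,0.5,0],"roll":0,"fingers":0},{"travel":[0,0.5,-0.6],"roll":0,"fingers":0},{"travel":[0,0.5,-1.5],"roll":0,"fingers":0},{"travel":[0,0.5,-2.5],"roll":0,"fingers":0},{"travel":[0,0.5,-4],"roll":0,"fingers":0},{"travel":[0,0.5,-5.5],"roll":0,"fingers":0},{"travel":[0,0.5,-7],"roll":0,"fingers":0},{"travel":[0,0.5,-7],"roll":0,"fingers":0},{"travel":[0,0.5,-7],"roll":0,"fingers":0}]'

```text
time_s: 20.75
tcp_pos: [0.4945, 0.0375, 0.237]
ee_rot: [[0.055, -0.998, 0.002], [-0.998, -0.055, 0.001], [-0.001, -0.002, -1.0]]
wrist_force: [-0.6, 0.7, -1.9]
gripper_width: 0.252
```

```bash
python3 -c "
from h import *
to(.4667,.3002,.2355,199.18)"; python3 f.py
```

```text
t 20.75 tcp [0.4945 0.0375 0.237 ] yaw -176.83 q [ 23.1   9.2 -16.9  -0.  -63.8 -19.9] w 0.252 F [-0.57  0.68 -1.94]
travel [-26.38   1.32   0.17] roll -16.01
t 21.0 slot x,y mm [ 3.6 -1. ] tip z 45.3 w 0.252
push N [ 0.  -0.   0.1 -0.  -0.5] mean -0.08 F [ 0.06  0.3  -0.85] M [0.042 0.112 0.011]
```

Call:
arm_command --rows '[{"travel":[-1,0,0],"roll":-1,"fingers":0},{"travel":[-3,0.1,0],"roll":-2,"fingers":0},{"travel":[-6,0.3,0],"roll":-4,"fingers":0},{"travel":[-9.5,0.5,0],"roll":-6,"fingers":0},{"travel":[-13,0.7,0],"roll":-8,"fingers":0},{"travel":[-16.5,0.9,0],"roll":-10,"fingers":0},{"travel":[-20,1.1,0],"roll":-12,"fingers":0},{"travel":[-23,1.2,0],"roll":-14,"fingers":0},{"travel":[-25.5,1.3,0],"roll":-15.5,"fingers":0},{"travel":[-26.4,1.3,0.2],"roll":-16,"fingers":0}]'

```text
time_s: 22.0
tcp_pos: [0.4662, 0.303, 0.2342]
ee_rot: [[0.332, -0.943, 0.0], [-0.943, -0.332, 0.0], [-0.0, -0.0, -1.0]]
wrist_force: [-0.1, -0.4, -1.7]
gripper_width: 0.249
```

Call:
arm_command --rows '[{"travel":[0,0,0],"roll":0,"fingers":0},{"travel":[0,0,0],"roll":0,"fingers":0},{"travel":[0,0,0],"roll":0,"fingers":0}]'

```text
time_s: 22.3
tcp_pos: [0.4666, 0.2993, 0.2345]
ee_rot: [[0.328, -0.945, -0.0], [-0.945, -0.328, -0.0], [0.0, 0.0, -1.0]]
wrist_force: [-1.0, 0.3, -1.4]
gripper_width: 0.25
```

Run:
```python
from h import *
to(.4667,.3002,.0755,199.18)
im,d=capture('side'); np.savez('side6.npz',im=im,d=d)
P=cloud('side',d); t=np.array(sense()['tcp_pos'])
for dz in(-.05,-.04,-.03):
    m=(abs(P[...,2]-t[2]-dz)<.005)&(np.hypot(*(P[...,:2]-t[:2]).transpose(2,0,1))<.02); print(dz,m.sum(),(P[m].mean(0)-t).round(4))
im,d=capture('top'); np.savez('top6.npz',im=im,d=d)
o=np.load('top0.npz')['im']
c=lambda i: cv2.resize(i[140:200,195:245],(390,468),interpolation=cv2.INTER_CUBIC)
save('c6.png',np.hstack([c(o),c(im)]),1)
from slot import prof
np.set_printoptions(suppress=True,precision=1)
o=prof('top',d,im,np.array([.4902,.0385])); print(o[(abs(o[:,1])<5)&(o[:,2]>-24)])
```

```text
t 22.3 tcp [0.4666 0.2993 0.2345] yaw -160.87 q [ 49.4  15.1  -9.5   0.  -65.4 -30.3] w 0.25 F [-1.01  0.27 -1.37]
travel [-0.09 -0.04 15.9 ] roll -0.05
-0.05 13 [ 0.0002 -0.0024 -0.0507]
-0.04 11 [-0.0006 -0.0014 -0.0402]
-0.03 4 [-0.0005  0.0005 -0.0298]
[[ -9.5  -3.7 -17.6  70.7]
 [ -9.3   2.7 -17.1  89.3]
 [ -9.2  -0.3 -19.4  67. ]
 [ -5.9  -3.4 -21.5  57. ]
 [ -5.8  -0.2 -21.4  53. ]
 [ -5.7   3.1 -21.7  54. ]
 [  1.    3.1 -23.6  43. ]
 [  4.1  -3.5 -23.5  50.7]
 [  7.4  -3.5 -23.4  62. ]
 [  7.5   2.9 -23.   62. ]
 [ 10.2  -4.  -19.6  63.7]
 [ 10.3   2.4 -18.5  67.3]
 [ 10.5  -0.6 -21.2  63.3]
 [ 13.6   2.4 -18.8  57.3]
 [ 13.7  -3.8 -21.7  63.7]
 [ 13.9  -0.5 -22.8  61.7]]
```

View pics/c6.png

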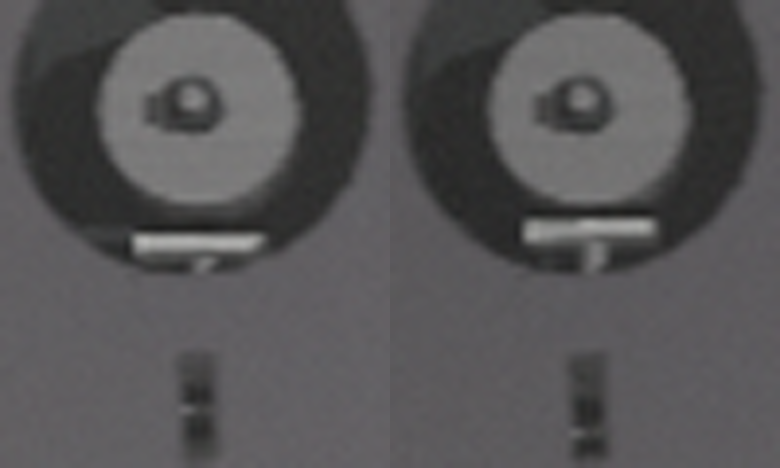

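The two crops compare before and after. The shoe moved about 15 px (≈6 mm) towards the drum, from (200,243) to (590,230), and the tooth marks shifted too. I'll check the remaining gap in 3D, because parallax makes it look larger.

Run:
```python
from h import *
np.set_printoptions(suppress=True,precision=1)
a=np.radians(3.1); R=np.array([[np.cos(a),-np.sin(a)],[np.sin(a),np.cos(a)]])
for k in('top0','top6'):
    f=np.load(k+'.npz'); P=cloud('top',f['d']); q=(P[...,:2]-[.4902,.0385])@R*1000; z=P[...,2]*1000; g=f['im'].mean(2)
    sh=(abs(q[...,1])<24)&(q[...,0]>50)&(q[...,0]<92)&(g>125)
    print(k,'shoe bright',sh.sum(),'x range',q[sh][:,0].min(),q[sh][:,0].max(),'y',q[sh][:,1].min(),q[sh][:,1].max(),'z',np.median(z[sh]))
    col=(abs(q[...,1])<5)&(q[...,0]>45)&(q[...,0]<115)
    o=np.column_stack([q[col],z[col],g[col]]); o=o[o[:,0].argsort()]; print(o[::2])
    dr=(np.hypot(q[...,0]-130,q[...,1])<55)&(z>70)&(g>90)&(q[...,0]>85); 
    c=cv2.minEnclosingCircle(q[dr&(z<125)].astype(np.float32)); print('drum',c,np.median(z[dr]))
```

```text
top0 shoe bright 31 x range 70.13916252835674 91.43383018077168 y -20.871883651132286 22.09932182359978 z 101.26093446348405
[[ 46.5  -3.6 132.8  95. ]
 [ 47.3   3.2 128.7  97.7]
 [ 50.5  -0.  128.1  95. ]
 [ 53.6  -3.4 128.5  91.3]
 [ 53.9   0.  126.6  89. ]
 [ 62.2   3.2  92.3  70.3]
 [ 65.5   3.2  92.4  76.7]
 [ 66.4  -2.8  85.  120.3]
 [ 68.1  -0.6  96.9  89. ]
 [ 68.3  -4.9  71.5  96.3]
 [ 70.7  -4.3 100.8 156.7]
 [ 70.9  -1.  100.4 158.3]
 [ 74.3   2.2 100.7 156.7]
 [ 77.3  -1.3 102.   42. ]
 [ 77.7   2.2  99.7  41.3]
 [ 81.1   2.2  99.3  45.3]
 [ 87.9  -1.1  97.8  79.7]
 [ 88.2   1.   75.8  61. ]
 [ 88.5   4.4  75.   61.7]
 [ 90.6   1.7 102.2 125.7]
 [ 91.4  -1.1  96.9 125.7]
 [ 94.4   1.9  99.4 121.3]
 [ 97.9  -4.6  97.7 120.3]
 [ 98.1   2.   97.6 121. ]
 [100.8  -1.7 100.7 120.7]
 [104.4  -1.6  99.3 120.7]
 [107.3  -1.9 101.4 122.3]
 [107.8   1.6  99.5 123. ]
 [111.4   4.9  98.4 120. ]
 [113.5   1.  104.6 120. ]
 [114.9   4.9  97.7 120.3]]
drum ((129.3252716064453, -1.3558087348937988), 41.06364822387695) 99.74683596910072
top6 shoe bright 25 x range 74.39383585084693 81.192
[... 296 characters left out ...]
6  -3.6  93.1 120.7]
 [ 69.6  -2.1  39.9  65. ]
 [ 72.4  -2.5  44.3  93.3]
 [ 72.6   3.3  90.   79.3]
 [ 73.8  -4.5 102.3  97.7]
 [ 76.5  -2.2  40.1  96.3]
 [ 77.2   1.9 103.  148.3]
 [ 80.6   1.9 102.6 136.3]
 [ 81.2  -4.3  97.7 147.3]
 [ 84.2  -1.3 100.2  39.7]
 [ 87.8   2.   99.2  66.7]
 [ 88.3  -4.1  94.8  63. ]
 [ 91.1  -4.5  98.1 117. ]
 [ 93.8  -4.9 102.  115. ]
 [ 95.    2.2  96.4 117.3]
 [ 98.   -1.3  97.3 114.7]
 [101.1  -1.5  98.8 114. ]
 [104.3   1.6 100.  115.3]
 [104.5  -1.6  98.8 114. ]
 [107.9   1.7  98.9 112. ]
 [108.1  -1.5  97.4 112. ]
 [110.7   1.3 101.5 114.3]
 [113.3  -2.3 105.  113. ]]
drum ((129.4149169921875, -1.5157495737075806), 41.36489486694336) 99.41886432848746
```

The depth profile now shows no low points between the shoe's dark lining and the drum. At the start there was a gap there of about 6 mm. The shoe bears on the drum, so I'll put the tool back.

Call:
arm_command --rows '[{"travel":[-0.09,-0.04,2],"roll":0,"fingers":0},{"travel":[-0.09,-0.04,4.5],"roll":0,"fingers":0},{"travel":[-0.09,-0.04,7],"roll":0,"fingers":0},{"travel":[-0.09,-0.04,9],"roll":0,"fingers":0},{"travel":[-0.09,-0.04,10],"roll":0,"fingers":0},{"travel":[-0.09,-0.04,10.5],"roll":0,"fingers":0},{"travel":[-0.09,-0.04,10.5],"roll":0,"fingers":0}]'

```text
time_s: 23.1
tcp_pos: [0.4669, 0.301, 0.1295]
ee_rot: [[0.328, -0.945, 0.0], [-0.945, -0.328, -0.0], [0.0, -0.0, -1.0]]
wrist_force: [0.3, -0.1, -0.8]
gripper_width: 0.247
```

```bash
python3 -c "
from h import *
to(.4667,.3002,.0755,199.18)"
```

```text
t 23.1 tcp [0.4669 0.301  0.1295] yaw -160.83 q [ 49.5  21.  -17.6   0.  -51.4 -30.4] w 0.247 F [ 0.26 -0.12 -0.76]
travel [0.07 0.05 5.4 ] roll -0.01
```

Call:
arm_command --rows '[{"travel":[0.05,0.03,0.5],"roll":0,"fingers":0},{"travel":[0.05,0.03,1],"roll":0,"fingers":0},{"travel":[0.05,0.03,1.6],"roll":0,"fingers":0},{"travel":[0.05,0.03,2.2],"roll":0,"fingers":0},{"travel":[0.05,0.03,2.8],"roll":0,"fingers":0},{"travel":[0.05,0.03,3.4],"roll":0,"fingers":0},{"travel":[0.05,0.03,4],"roll":0,"fingers":0},{"travel":[0.05,0.03,4.6],"roll":0,"fingers":0},{"travel":[0.05,0.03,5],"roll":0,"fingers":0},{"travel":[0.05,0.03,5],"roll":0,"fingers":0}]'

```text
time_s: 24.1
tcp_pos: [0.4663, 0.3003, 0.0787]
ee_rot: [[0.328, -0.945, -0.001], [-0.945, -0.328, -0.001], [0.001, 0.001, -1.0]]
wrist_force: [-0.4, 0.1, -0.9]
gripper_width: 0.25
```

```bash
python3 -c "
from h import *
to(.4667,.3002,.0755,199.18)"
```

```text
t 24.1 tcp [0.4663 0.3003 0.0787] yaw -160.83 q [ 49.5  24.6 -20.8  -0.  -44.7 -30.3] w 0.25 F [-0.36  0.13 -0.88]
travel [ 0.02 -0.04  0.32] roll -0.01
```

Call:
arm_command --rows '[{"travel":[0,0,0.1],"roll":0,"fingers":0},{"travel":[0,0,0.2],"roll":0,"fingers":0},{"travel":[0,0,0.3],"roll":0,"fingers":0},{"travel":[0,0,0.3],"roll":0,"fingers":0},{"travel":[0,0,0.3],"roll":0,"fingers":27},{"travel":[0,0,0.3],"roll":0,"fingers":35},{"travel":[0,0,0.3],"roll":0,"fingers":60},{"travel":[0,0,0.3],"roll":0,"fingers":100},{"travel":[0,0,0.3],"roll":0,"fingers":100},{"travel":[0,0,0.3],"roll":0,"fingers":100}]'

```text
time_s: 25.1
tcp_pos: [0.4666, 0.3006, 0.0765]
ee_rot: [[0.329, -0.944, 0.0], [-0.944, -0.329, 0.0], [-0.0, -0.0, -1.0]]
wrist_force: [0.8, -0.0, -0.2]
gripper_width: 0.627
```

Call:
arm_command --rows '[{"travel":[0,0,0],"roll":0,"fingers":100},{"travel":[0,0,0],"roll":0,"fingers":100},{"travel":[0,0,-1],"roll":0,"fingers":100},{"travel":[0,0,-3],"roll":0,"fingers":100},{"travel":[0,0,-6],"roll":0,"fingers":100},{"travel":[0,0,-10],"roll":0,"fingers":100},{"travel":[0,0,-14],"roll":0,"fingers":100},{"travel":[0,0,-17],"roll":0,"fingers":100},{"travel":[8,4,-18],"roll":0,"fingers":100},{"travel":[12,8,-18],"roll":0,"fingers":100}]'

```text
time_s: 26.1
tcp_pos: [0.4452, 0.2038, 0.2563]
ee_rot: [[0.33, -0.944, 0.003], [-0.944, -0.33, 0.002], [-0.001, -0.004, -1.0]]
wrist_force: [-1.2, -0.3, -0.1]
gripper_width: 0.999
```

Call:
arm_command --rows '[{"travel":[0,0,0],"roll":0,"fingers":100},{"travel":[0,0,0],"roll":0,"fingers":100},{"travel":[0,0,0],"roll":0,"fingers":100}]'

```text
time_s: 26.4
tcp_pos: [0.4449, 0.2044, 0.255]
ee_rot: [[0.329, -0.944, 0.001], [-0.944, -0.329, 0.001], [-0.0, -0.001, -1.0]]
wrist_force: [-1.0, -1.0, 0.1]
gripper_width: 0.998
```

```bash
sed -i "s/'0.npz'/K+'.npz'/;s/^from h import \*/from h import *\nimport sys; K=sys.argv[1]/" m.py; sed -i '/^z=np.load/,$d' m.py
python3 - <<'E'
from h import *
print(sense()['tcp_pos'],sense()['time_s'],sense()['gripper_width'])
for n in('top','side'):
    im,d=capture(n); np.savez(n+'9.npz',im=im,d=d)
    save(n+'9.png',im,1.2)
E
python3 m.py 9; python3 m.py 0 | grep -E "stand|handle"
```

```text
[0.44494726 0.20441513 0.25496343] 26.4 0.9981658808529391
top deck z 0.12969117969522737 (array([580.1,  43.7]), array([291.6, 240.5]), 3.2)
slot low pts 52 (array([492.4,  40.5]), array([40.2, 11.9]), 2.02)
stand z nan (array([0., 0.]), array([0., 0.]), 0.0)
handle 711 0.6140464724881745 (array([460.5, 268.7]), array([ 89.2, 119.8]), 88.9)
handletop 711 (array([460.5, 268.7]), array([ 89.2, 119.8]), 88.9) [0.43844622 0.24844945 0.56256824]
side deck z 0.13014494433726914 (array([537.2,  36.2]), array([207.5, 244.1]), 3.11)
slot low pts 11 (array([497.5,  22. ]), array([35.6, 15.1]), 10.59)
stand z 0.06000521220314464 (array([467.8, 296.7]), array([72.6, 72.8]), 19.06)
handle 1137 0.613198038900866 (array([440.4, 261.2]), array([90.7, 87.8]), 11.48)
handletop 1033 (array([440.4, 261. ]), array([90.7, 87.4]), 11.48) [0.43516771 0.24624024 0.51160296]
stand z 0.060225367364065585 (array([466.7, 301.2]), array([70.4, 71.8]), 19.39)
handle 81 0.12366779623198276 (array([466.4, 300.3]), array([23.1, 22.2]), 13.78)
handletop 51 (array([466.7, 301.4]), array([22. , 21.8]), 21.47) [0.46649238 0.30080012 0.1177513 ]
stand z 0.06005861936252166 (array([467.2, 296.9]), array([72.8, 72.5]), 18.89)
handle 192 0.12273240843074962 (array([467. , 297.8]), array([24. , 23.4]), 20.46)
handletop 85 (array([467.1, 298.3]), array([23.6, 23.2]), 16.67) [0.46555833 0.2983045  0.11692227]
  return np.nanmean(a, axis, out=out, keepdims=keepdims)
```

View pics/side9.png

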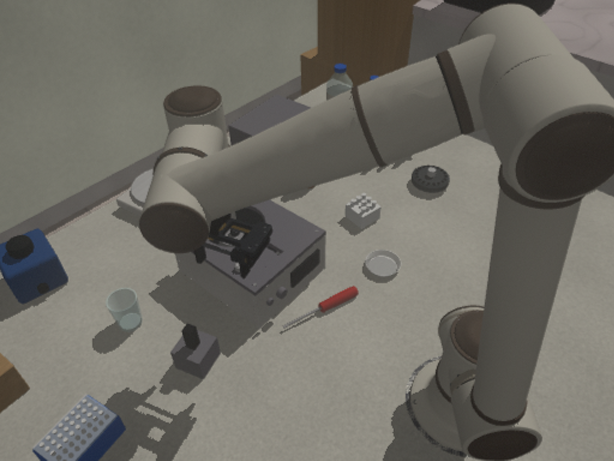

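The tool stands in its stand at (192,340), and the loose things are where they were. I'll check the handle height numerically, leaving out the arm's points.

Run:
```python
from h import *
for k in '09':
    P=cloud('side',np.load(f'side{k}.npz')['d'])
    m=(np.hypot(P[...,0]-.467,P[...,1]-.298)<.03)&(P[...,2]>.075)&(P[...,2]<.14)
    t=m&(P[...,2]>.113); print(k,m.sum(),np.percentile(P[m][:,2],98).round(4),np.median(P[t][:,2]).round(4),P[t].mean(0).round(4),P[m].mean(0).round(4))
f=np.load('top9.npz'); a=np.radians(3.1); R=np.array([[np.cos(a),-np.sin(a)],[np.sin(a),np.cos(a)]])
P=cloud('top',f['d']); q=(P[...,:2]-[.4902,.0385])@R*1000; g=f['im'].mean(2)
sh=(abs(q[...,1])<24)&(q[...,0]>50)&(q[...,0]<86)&(g>115)&(P[...,2]>.097)&(P[...,2]<.11); print('shoe x',q[sh][:,0].min(),q[sh][:,0].max(),q[sh][:,0].mean())
```

```text
0 192 0.121 0.1174 [0.4658 0.2982 0.1173] [0.4627 0.2996 0.1039]
9 191 0.1206 0.1179 [0.4659 0.2987 0.1177] [0.4631 0.3003 0.1041]
shoe x 73.73030002873023 81.73678521958878 78.14703112067836
```

```bash
python3 -c "
from station import *
print(finish_job())"
```

```text
the job is handed in; nothing more can be done
None
```

The brake is adjusted, the tool is back in its stand, and the job was handed in at about 26.5 s of the 72 s allowed. No verdict was reported.

- **Adjustment:** I pushed the star wheel round in two strokes, about 72° or 1.6 teeth in all. I stopped when the push rose from about 4.2 N to 7.5 N.
- **Brake shoe:** From the top camera, the shoe moved about 6 mm, and the depth readings show no gap left between its lining and the drum. It had not moved when I looked again at the end. I could not measure the shoe's force directly; from the 7.5 N push I estimate 15–20 N.
- **Tool:** The handle stands at the same place and height as at the start, to within about 1 mm.
- **Other things:** The loose objects showed no visible movement in the last side picture. The reagent bottle was out of view behind the arm, so I did not check it. The gripper is open and clear of everything.
- **Disagreement:** The two cameras differed by about 4 mm in y. I settled on values close to the top camera's, since the side camera put the blade itself about 4 mm off the arm's own position; the stand-to-slot distance agreed in both.

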